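# Close the button canister with its pinch lid

## Robot

A 6-joint arm with a two-finger parallel gripper is mounted at the origin on the work surface. World frame = base frame: x ahead of the robot, y to its left, z up, the work surface at z = 0. Lengths are in mm, angles in rad, forces in N, time in s.
With the tool pointing down it reaches from about 325 to 875 mm from the base axis. Payload 4.4 kg.
Tool frame: the origin (TCP) lies at the very end of the fingers, on their centre line; the grasp point (between the pads) lies 19 mm behind it (grasp_offset is the distance from the TCP to the grasp point, in mm); x points along the fingers, y is the direction in which the jaws open and shut, and the axes are right-handed (so a half turn about x gives the same grasp; the last joint's range is limited). The gripper opens to 85 mm and grips with 20 to 120 N. Pads are 22 mm wide; open, the fingers measure 114 mm over their backs; the gripper's body (76 mm by 85 mm) begins 54 mm behind the grasp point. The pads swing forward as they close: fully open they stand 13 mm farther back than shut.
Start: joints at [1.151, 0.207, 1.542, -0, 1.393, -0.15], TCP at [152.715, 554.351, 199.582] pointing down, gripper open.
Joint ranges: [-2.73, 2.73], [-0.86, 2.22], [0.23, 2.46], [-1.11, 4.25], [0.08, 2.63], [-2.82, 2.82]. Speed limits (rad/s): [2.79, 2.79, 3.14, 3.14, 3.14, 3.14].

## Interface

Orientations are given as a unit quaternion [x, y, z, w].
In Python, from station import state, grab_frame, finish_job, grasp_offset gives the robot as it stands. The module is installed in compiled form; this text tells all that it offers.
- The arm moves only by the shell command python3 -m creep 'ROWS'. ROWS is JSON, a list of rows, each a list of 7 numbers: the shift along the world's x, y, z in cm, then the turn, a rotation vector about the world's x, y, z in rad, then the finger opening in cm, from 0 to 8.54. In form: [[tx, ty, tz, rx, ry, rz, gripper], ...]. A call has 1 to 8 rows; each row is the pose to reach, as a shift and turn from the pose commanded when the call began; what a row does not reach only later rows make up. A row lasts 1/10 s, in which the tool goes at most 50 mm and 8.59 degrees, less where a joint would pass 70% of its speed; a pose out of reach is approached as far as the arm can. A call with a gripper value outside its range is refused whole. The fingers move at their own pace and stop on an object; the grip force is fixed at half the most. Time passes only in rows, so rows that repeat a pose let the fingers close. It gives the time, the measured TCP pose, the force and the opening at its end, in the units of the state.
- state(): the state, without advancing time (a new reading comes with each control period).
- grab_frame(name): name is "scene" or "side" or "wrist"; returns a dict with "pixels" (420x560x3 uint8, red, green, blue), "depth" (420x560 float32, mm along the optical axis (not along the pixel's ray), 0 where there is no reading), "mtx" (3x3 intrinsics, pixels), "dist" ([k1, k2, p1, p2, k3] as OpenCV has them; the pictures are not rectified), "world_from_camera" (4x4, takes a point from camera to world coordinates); the wrist camera has in their place "T_tool_cam" (4x4, takes a point from camera to tool coordinates, whose origin is the TCP and whose axes are the tool frame's). Camera axes: x right, y down, z forward; pixel columns grow to the right and rows downward; lengths in mm; the calibration is good to about 2 mm. A picture is of the moment at which its call begins: read the wrist's pose just before it.
- finish_job(): hands the job in, once; it reports no verdict.
The state is a dict: "time_s": time; "qpos": joint angles; "joint_vel": joint speeds; "tau": joint torques, N m; "position": TCP position; "eef_rot": TCP orientation; "force": force on the tool from outside, world axes, zero at the start; "ft_torque": the same for the moment, N m; "grip_width": finger opening in mm.
Only numpy, scipy, OpenCV 4.12 (cv2) and the standard library are available. Lean on these libraries where they do the work, as an engineer would, in place of code of your own. Each camera call takes 0.05 s, during which the arm holds its last target. There are 200 camera calls.

## Task

We are sorting the clutter on this table: close the white canister with the purple band (the one holding buttons) with the loose purple lid. Pinch the lid's two yellow tabs together and keep them pinched while you lift it and lower it into the canister's mouth until its disc lies flat on the steel rim, then let go so that the tabs spring out under the rim. The canister must end standing upright, and leave the teal-banded tub where it stands.

Things in the scene. Friction and masses are not known exactly. Their poses are not given: they have to be found in the camera images.
- lid: Loose purple lid, 120 g. Origin: underside centre, z up. Disc 114 mm wide, 16 to 20 mm above the origin; plug below 48 mm wide. Two yellow upright tabs (26 mm wide, 5 thick, tops at 54 mm) face each other along lid y: 58 mm over outer faces free, 30 pinched. Each carries a catch (4 to 10 mm up, 16 wide) reaching 50 mm from the centre along y free, 36 pinched. Fits at any turn.
- tab (a joint): Pinch of each yellow tab inward along lid y, in m: 0 free, 0.014 fully pinched on a solid stop. The tabs are geared together, so it holds for both. Springs push each tab out with 2 N free, 4.8 N fully pinched; a 20 N grip pinches fully and holds the lid.
- canister: Loose white canister, purple band, steel rim, buttons inside (below 45 mm), 0.7 kg, 108 mm wide, 80 mm tall. Origin: underside centre, z up. The rim is an inward lip 4 mm thick, opening 96 mm at the top, 88 at its underside; bore below 102. Only with the tabs pinched does the lid enter, 7 mm spare all round. Lid home: disc on rim, lid origin 64 mm above this origin, catches under the lip.
- tub: Bystander: a smaller open white tub with a teal band and no steel rim, 82 mm across the mouth, 60 mm tall, 150 g, loose. Origin: underside centre, z up. The lid does not belong to it.
Mind the look-alikes: they are no part of the job. There is more than one size of the lid; the job needs the largest.

How it is judged:
By the outcome, as a careful person would: the job done as asked, in the order asked, and still so for the second after the job is handed in, with the robot touching nothing.
It also fails if it takes over 38 s, if anything falls off the work surface, if the arm or the gripper's body presses on something with over 40 N, if the wrist force passes 120 N, or if a joint passes its speed limit or range.

## Working session

There is one attempt and no reset: what is moved stays moved. The work goes in short steps, Python scripts to look and compute and a shell command to move; the robot and the scene stay as the last step left them, time stands still between calls to the robot, and variables do not carry over. Pictures are saved under pics/ and viewed, about 8 in all and at most 12, crops included, and the job is handed in when it is done.

```bash
mkdir -p pics
cat > h.py <<'E'
import numpy as np,cv2
from station import state,grab_frame,grasp_offset
from scipy.spatial.transform import Rotation as R
def grab(n):
    s=state(); f=grab_frame(n)
    if n=="wrist":
        T=np.eye(4);T[:3,:3]=R.from_quat(s["eef_rot"]).as_matrix();T[:3,3]=s["position"]
        f["W"]=T@np.array(f["T_tool_cam"])
    else: f["W"]=np.array(f["world_from_camera"])
    return f
def ray(f,px):
    p=cv2.undistortPoints(np.array(px,float).reshape(-1,1,2),np.array(f["mtx"]),np.array(f["dist"])).reshape(-1,2)
    d=np.c_[p,np.ones(len(p))]@f["W"][:3,:3].T
    return f["W"][:3,3],d
def plane(f,px,z):
    o,d=ray(f,px); return o+d*((z-o[2])/d[:,2])[:,None]
def cloud(f,px):
    o,d=ray(f,px); px=np.array(px,int); return o+d*f["depth"][px[:,1],px[:,0]][:,None]
def save(f,n): cv2.imwrite("pics/"+n,cv2.cvtColor(f["pixels"],cv2.COLOR_RGB2BGR))
E
python3 - <<'E'
from h import *
import pickle
fs={n:grab(n) for n in("scene","side","wrist")}
pickle.dump(fs,open("f0.pkl","wb"))
for n in fs: save(fs[n],n+"0.png"); print(n,fs[n]["W"].round(2).tolist())
print(state(),grasp_offset)
E
```

```text
scene [[0.37, 0.58, -0.73, 945.45], [0.93, -0.24, 0.28, -160.6], [-0.01, -0.78, -0.62, 429.3], [0.0, 0.0, 0.0, 1.0]]
side [[0.78, -0.41, 0.47, 118.2], [-0.62, -0.51, 0.59, -446.23], [-0.0, -0.76, -0.65, 514.34], [0.0, 0.0, 0.0, 1.0]]
wrist [[0.27, 0.91, 0.32, 72.59], [0.96, -0.25, -0.09, 576.8], [-0.0, 0.33, -0.94, 372.45], [0.0, 0.0, 0.0, 1.0]]
{'time_s': 0.15, 'qpos': array([ 1.15152283e+00,  2.07255439e-01,  1.54264953e+00,  5.88723420e-06,
        1.39351772e+00, -1.50489286e-01]), 'joint_vel': array([-0.00133331, -0.00209255, -0.00526203,  0.00050515,  0.00039   ,
        0.00017895]), 'tau': array([-1.28243787e-04, -3.83507466e+01, -2.92036968e+01, -3.48580843e-04,
        6.55583746e-03, -4.91059652e-06]), 'position': array([152.42827059, 553.74446268, 198.66360902]), 'eef_rot': array([ 0.09412373,  0.70091424, -0.09536446,  0.70054663]), 'force': array([0.11411715, 1.27990952, 0.69649778]), 'ft_torque': array([-0.01927848,  0.00988822,  0.02664538]), 'grip_width': 85.08911259289056} 18.700000000000003
```

View pics/scene0.png

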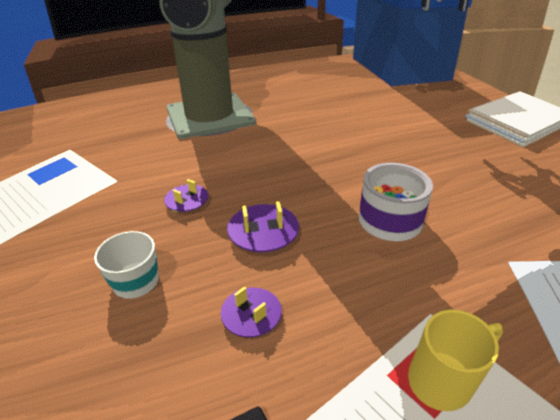

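View pics/side0.png

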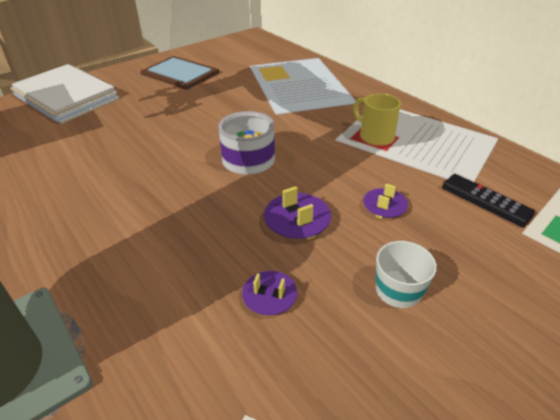

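The scene view shows lids at (263,228), (252,312) and (187,198). The canister is at (395,200), the tub at (130,265). The side view shows the lids at (298,215), (270,292) and (386,202), and the canister at (248,142). I'll measure the widths next.

```bash
cat > m.py <<'E'
from h import *
def blobs(f,lo,hi,amin):
    hsv=cv2.cvtColor(f["pixels"],cv2.COLOR_RGB2HSV)
    m=cv2.inRange(hsv,np.array(lo),np.array(hi))
    n,l,s,c=cv2.connectedComponentsWithStats(m)
    return [(l==i,c[i],s[i,4]) for i in range(1,n) if s[i,4]>amin]
def circ(P):
    A=np.c_[P[:,:2]*2,np.ones(len(P))];x=np.linalg.lstsq(A,(P[:,:2]**2).sum(1),rcond=None)[0]
    return x[:2],np.sqrt(x[2]+x[:2]@x[:2])
def pts(m): v,u=np.nonzero(m);return np.c_[u,v]
E
python3 - <<'E'
from m import *
import pickle
fs=pickle.load(open("f0.pkl","rb"))
for n in("scene","side"):
    f=fs[n]
    for m,c,a in blobs(f,(128,90,40),(150,255,255),150):
        h=cv2.convexHull(pts(m)).reshape(-1,2)
        C=cloud(f,pts(m));ok=f["depth"][m]>0
        (cx,r)=circ(plane(f,h,20.))
        print(n,"purple",c.round(),a,"circle z20",cx.round(1),"diam",(2*r).round(1),"depth z pct",np.percentile(C[ok,2],[10,50,90]).round(1))
    for m,c,a in blobs(f,(22,120,100),(34,255,255),25):
        C=cloud(f,pts(m));ok=f["depth"][m]>0
        P=C[ok]
        if len(P) and a<1500:print(n,"yellow",c.round(),a,np.median(P,0).round(1),"zmax",np.percentile(P[:,2],95).round(1))
    # canister rim: cloud points in region
    v,u=np.mgrid[0:420,0:560];px=np.c_[u.ravel(),v.ravel()]
    C=cloud(f,px)[f["depth"].ravel()>0]
    c0=[c for m,c,a in blobs(f,(128,90,40),(150,255,255),150)]
    np.save("C_"+n+".npy",C)
def rim(cen,h):
    for n in("scene","side"):
        C=np.load("C_"+n+".npy");s=(np.abs(C[:,:2]-cen).max(1)<90)&(np.abs(C[:,2]-h)<3)
        P=C[s]
        if len(P)>20:
            cx,r=circ(P);print(n,"rim",h,len(P),cx.round(1),2*r)
m=np.array
for n,pc,pt in(("scene",(395,195),(130,255)),("side",(248,128),(404,262))):
    print(n,"canister~",plane(fs[n],[pc],80).round(),"tub~",plane(fs[n],[pt],60).round())
rim(plane(fs["scene"],[(395,185)],80)[0,:2],79); rim(plane(fs["scene"],[(128,252)],60)[0,:2],59)
E
```

```text
scene purple [187. 199.] 643 circle z20 [ 358.8 -119.8] diam 76.1 depth z pct [12.4 13.7 14.8]
scene purple [391. 219.] 1083 circle z20 [524.8 193.9] diam 113.7 depth z pct [22.5 36.3 49.3]
scene purple [263. 229.] 2195 circle z20 [483.9 -20.6] diam 113.3 depth z pct [18.8 19.8 20.8]
scene purple [251. 314.] 1845 circle z20 [634.6 -89.1] diam 76.7 depth z pct [12.1 13.1 14.2]
scene yellow [191. 185.] 83 [ 337.5 -104.4   25.3] zmax 37.0
scene yellow [178. 197.] 71 [ 361.1 -133.1   25.2] zmax 36.4
scene yellow [279. 214.] 113 [496.    3.9  43.1] zmax 54.5
scene yellow [245. 218.] 97 [486.6 -47.6  44.8] zmax 54.6
scene yellow [241. 296.] 143 [613.8 -95.3  27.6] zmax 36.8
scene yellow [259. 313.] 147 [647.4 -81.8  27.7] zmax 36.8
side purple [248. 155.] 724 circle z20 [531.4 196.5] diam 114.2 depth z pct [24.6 37.5 50.3]
side purple [386. 204.] 702 circle z20 [622.1 -94. ] diam 76.3 depth z pct [13.8 15.1 16.2]
side purple [297. 217.] 1786 circle z20 [481.5 -21.3] diam 113.6 depth z pct [20.1 21.3 22.4]
side purple [270. 294.] 1543 circle z20 [ 344.8 -124. ] diam 77.2 depth z pct [13.7 14.9 16. ]
side yellow [274.  73.] 272 [824.9 491.7   2.2] zmax 3.7
side yellow [386. 196.] 237 [640.6 -88.4  26.9] zmax 38.5
side yellow [289. 196.] 243 [485.8   4.   40.5] zmax 55.3
side yellow [304. 215.] 234 [474.6 -48.   39.2] zmax 55.2
side yellow [256. 283.] 74 [ 334.7 -108.4   31.5] zmax 39.0
side yellow [281. 290.] 75 [ 354.3 -137.7   29. ] zmax 39.4
scene canister~ [[559. 165.  80.]] tub~ [[ 518. -220.   60.]]
side canister~ [[524. 178.  80.]] tub~ [[ 503. -226.   60.]]
scene rim 79 745 [528.7 190.8] 99.87489307858971
side rim 79 522 [526.4 188.6] 100.24241236554484
scene rim 59 427 [ 505.5 -226.8] 78.62798621059949
side rim 59 480 [ 504.6 -227.8] 78.98347725898516
```

Run:
```python
import cv2,numpy as np
a=cv2.imread("pics/scene0.png")[150:350,90:440]; b=cv2.imread("pics/side0.png")[90:330,200:460]
a=cv2.resize(a,None,fx=1.4,fy=1.4,interpolation=3);b=cv2.resize(b,None,fx=1.17,fy=1.17,interpolation=3)
o=np.zeros((282,800,3),np.uint8);o[:a.shape[0],:a.shape[1]]=a;o[:b.shape[0],492:492+b.shape[1]]=b[:282,:308];cv2.imwrite("pics/crop1.png",o)
```

```text
(no output)
```

View pics/crop1.png

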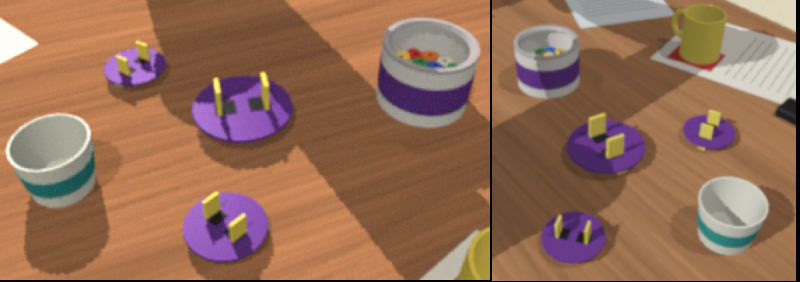

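The three lids in the scene view measure 114 mm at (263,228), about 76 mm at (252,312) and about 76 mm at (187,198). The first is the largest, at about (483,−21) with its disc top at z≈20 and tab tops at 55, so it matches the text. The crop shows the steel-rimmed, purple-banded canister holding buttons, with its rim at z≈79 near (527,190). The teal tub is a separate object.

Run:
```python
from h import *
s=state();M=R.from_quat(s["eef_rot"]).as_matrix();print(M.round(3))
y=M[:,1];a=np.arctan2(y[1],y[0]);l=np.pi/2-0.197
d=(l-a+np.pi/2)%np.pi-np.pi/2
print("yaw tool y",a,"lid y",l,"turn",d,d-np.sign(d)*np.pi,"shift cm",(np.array([482.7,-21,160])-s["position"])/10)
```

```text
[[-0.001  0.266  0.964]
 [-0.002  0.964 -0.266]
 [-1.    -0.002 -0.   ]]
yaw tool y 1.3020113234959816 lid y 1.3737963267948965 turn 0.0717850032989149 -3.069807650290878 shift cm [ 33.02717294 -57.47444627  -3.8663609 ]
```

```bash
python3 -m creep '[[4,-7,0,0,0,0,8.5],[8,-14,0,0,0,0.02,8.5],[12,-21,0,0,0,0.04,8.5],[16,-28,0,0,0,0.07,8.5],[20,-35,0,0,0,0.07,8.5],[24,-42,0,0,0,0.07,8.5],[28,-49,0,0,0,0.07,8.5],[33,-57.5,0,0,0,0.07,8.5]]'; python3 -m creep '[[0,0,0,0,0,0,8.5],[0,0,0,0,0,0,8.5]]'
```

```text
time_s: 0.95
position: [351.7, 205.3, 199.6]
eef_rot: [0.07, 0.703, -0.07, 0.704]
force: [0.8, -0.8, 0.4]
grip_width: 84.5
time_s: 1.15
position: [351.6, 206.2, 199.4]
eef_rot: [0.072, 0.704, -0.071, 0.703]
force: [0.2, -0.3, -0.4]
grip_width: 85.4
```

```bash
python3 -m creep '[[2,-4,0,0,0,0,8.5],[4,-7,0,0,0,0,8.5],[6,-11,0,0,0,0,8.5],[9,-15,0,0,0,0,8.5],[11,-19,0,0,0,0,8.5],[13.1,-22.7,0,0,0,0,8.5],[13.1,-22.7,0,0,0,0,8.5],[13.1,-22.7,0,0,0,0,8.5]]'; python3 -m creep '[[0,0,0,0,0,0,8.5],[0,0,0,0,0,0,8.5]]'
python3 - <<'E'
from m import *
f=grab("wrist");save(f,"w1.png");s=state()
y=R.from_quat(s["eef_rot"]).as_matrix()[:,1];print(s["position"],np.arctan2(y[1],y[0]),s["qpos"])
for m,c,a in blobs(f,(128,90,40),(150,255,255),150):
    h=cv2.convexHull(pts(m)).reshape(-1,2);cx,r=circ(plane(f,h,20.));C=cloud(f,pts(m))
    print("purple",c.round(),a,cx.round(1),2*r,np.median(C,0).round(1))
for m,c,a in blobs(f,(22,120,100),(34,255,255),25):
    C=cloud(f,pts(m))[f["depth"][m]>0];T=C[C[:,2]>np.percentile(C[:,2],95)-4] if len(C) else C
    print("yellow",c.round(),a,T.mean(0).round(1),T.min(0).round(1),T.max(0).round(1))
E
```

```text
time_s: 1.95
position: [482.2, -18.4, 199.0]
eef_rot: [0.07, 0.704, -0.069, 0.703]
force: [-0.2, 0.5, -0.3]
grip_width: 85.0
time_s: 2.15
position: [481.7, -17.9, 199.4]
eef_rot: [0.069, 0.704, -0.069, 0.704]
force: [0.2, 0.2, 0.2]
grip_width: 85.0
[481.81436576 -18.10813624 199.53609854] 1.374810559043706 [-2.17472140e-01  6.82215306e-03  1.76179627e+00  2.21778361e-04
  1.37324369e+00 -1.59232629e+00]
purple [154.  60.] 4442 [ 350.  -117.7] 76.16741363318586 [ 347.7 -118.9   13.4]
purple [279. 171.] 7736 [482.9 -20.9] 112.6302118393559 [476.3 -20.1  19.7]
purple [454. 164.] 1520 [528.7 190.3] 107.42740059931386 [497.1 146.7  38.2]
purple [249. 297.] 2182 [625.7 -87.3] 76.27184524259758 [626.2 -86.5  13.9]
yellow [159.  45.] 137 [ 338.6 -104.8   36.7] [ 331.6 -110.5   34. ] [344.9 -99.   38.4]
yellow [137.  76.] 179 [ 360.4 -133.9   36.5] [ 353.2 -139.6   33.9] [ 367.3 -128.    38.5]
yellow [306. 179.] 195 [487.    4.9  53.5] [475.1   0.7  51. ] [500.2   9.5  55. ]
yellow [252. 179.] 202 [477.1 -46.6  53.5] [464.9 -50.7  50.7] [490.3 -42.5  55.9]
yellow [505. 193.] 170 [541.7 204.7  39.1] [533.7 195.7  37.3] [550.1 212.   42. ]
yellow [501. 209.] 79 [558.6 201.   39.1] [554.5 193.1  37. ] [562.7 208.6  42.3]
yellow [238. 295.] 168 [612.6 -96.   36.4] [ 608.7 -104.2   33.7] [616.4 -88.4  38.7]
yellow [257. 317.] 172 [645.7 -81.8  36.5] [641.6 -89.2  33.7] [650.2 -73.8  38.5]
yellow [384. 373.] 540 [673.8  40.5 127.4] [470.5   8.7  32.4] [793.6  65.  311.6]
yellow [456. 411.] 76 [503.4  32.9 295.1] [500.2  31.8 293.7] [504.8  34.  296.5]
```

View pics/w1.png

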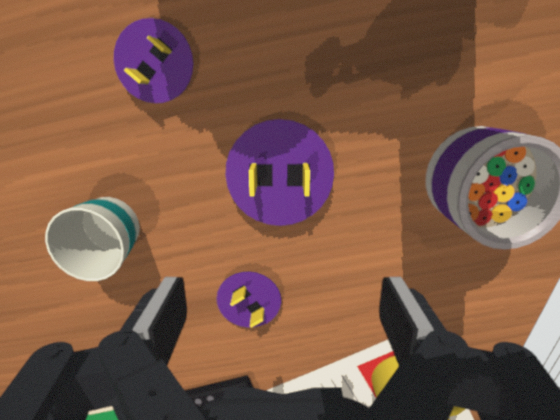

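The wrist view shows the lid centred at (279,171) with tabs at (252,179) and (306,179). The fingers line up with the tab axis to within 0.01 rad. Now I'll lower and pinch.

```bash
python3 -m creep '[[0,-0.3,-4,0,0,0.006,8.5],[0,-0.3,-8,0,0,0.006,8.5],[0,-0.3,-12,0,0,0.006,8.5],[0,-0.3,-15,0,0,0.006,8.5],[0,-0.3,-17,0,0,0.006,8.5],[0,-0.3,-17.6,0,0,0.006,8.5],[0,-0.3,-17.6,0,0,0.006,8.5],[0,-0.3,-17.6,0,0,0.006,8.5]]'; python3 -m creep '[[0,0,0,0,0,0,6],[0,0,0,0,0,0,4],[0,0,0,0,0,0,2.5],[0,0,0,0,0,0,2.5],[0,0,0,0,0,0,2.5],[0,0,0,0,0,0,2.5],[0,0,0,0,0,0,2.5],[0,0,0,0,0,0,2.5]]'
```

```text
time_s: 3.0
position: [483.6, -22.7, 24.9]
eef_rot: [0.068, 0.703, -0.068, 0.705]
force: [0.4, -0.1, -0.6]
grip_width: 85.0
time_s: 3.8
position: [482.3, -22.8, 23.5]
eef_rot: [0.068, 0.704, -0.068, 0.704]
force: [0.6, -0.7, 0.0]
grip_width: 25.0
```

The width reads 25 mm where 30 was expected, so I'll check before lifting.

Run:
```python
from h import *
o=[]
for n,(u,v) in(("scene",(263,215)),("side",(298,200)),("wrist",(280,250))):
    f=grab(n);p=cv2.cvtColor(f["pixels"],4)
    o.append(cv2.resize(p[max(v-70,0):v+70,u-65:u+65] if n!="wrist" else p,(266,286)))
cv2.imwrite("pics/c2.png",np.hstack(o));print(state()["grip_width"])
```

```text
25.17522641092187
```

View pics/c2.png

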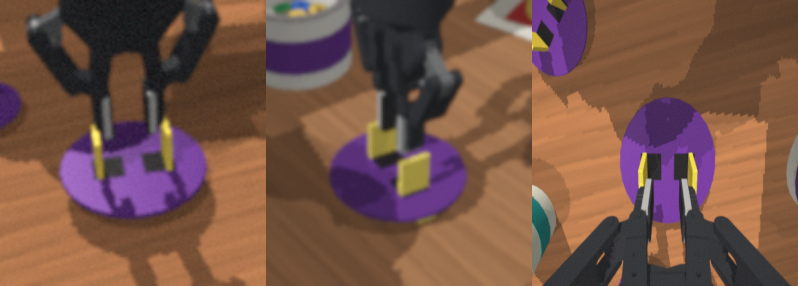

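The tabs are still free and the pads have shut without touching them. I'll locate the fingertips in depth, compared with the reported TCP.

Run:
```python
from m import *
s=state();print(s["position"],s["grip_width"],s["qpos"])
v,u=np.mgrid[0:420,0:560];px=np.c_[u.ravel(),v.ravel()]
for n in("scene","side","wrist"):
    f=grab(n);C=cloud(f,px);hsv=cv2.cvtColor(f["pixels"],cv2.COLOR_RGB2HSV).reshape(-1,3)
    d=f["depth"].ravel()
    near=(d>0)&(np.abs(C[:,:2]-[482,-21]).max(1)<60)&(C[:,2]>23)&(C[:,2]<130)
    yel=(hsv[:,0]>21)&(hsv[:,0]<35)&(hsv[:,1]>110)
    grey=near&(hsv[:,1]<60)
    for nm,k in(("yel",near&yel),("grey",grey)):
        P=C[k]
        if len(P)<5: continue
        print(n,nm,len(P),"z",np.percentile(P[:,2],[2,10,50,90]).round(1))
        L=P[P[:,2]<np.percentile(P[:,2],15)] if nm=="grey" else P
        for side in(1,-1):
            Q=L[(L[:,1]+21)*side>0]
            if len(Q):print("   side",side,len(Q),np.median(Q,0).round(1),Q.min(0).round(1),Q.max(0).round(1))
    for m,c,a in blobs(f,(128,90,40),(150,255,255),150):
        h=cv2.convexHull(pts(m)).reshape(-1,2);cx,r=circ(plane(f,h,20.));print("  purple",cx.round(1),(2*r).round(1))
```

```text
[482.30481651 -22.84769673  23.5341191 ] 25.17522641092187 [-2.26815726e-01  2.42821763e-01  1.90965153e+00 -1.29168918e-05
  9.89256745e-01 -1.60476873e+00]
scene yel 170 z [23.8 27.  47.4 55. ]
   side 1 90 [496.3   3.5  45.1] [477.2  -0.9  23.7] [500.    9.9  66.7]
   side -1 80 [486.8 -47.7  50.9] [466.4 -50.6  23.3] [489.8 -44.5  69.9]
scene grey 1111 z [ 61.7  72.9 108.6 125.9]
   side 1 85 [493.4  -6.2  70.3] [474.4 -11.3  29.7] [497.2   5.8  79.3]
   side -1 82 [488.  -41.1  69.9] [477.4 -47.   55. ] [490.9 -35.9  78.8]
  purple [ 358.4 -119.9] 76.4
  purple [524.8 194.2] 113.7
  purple [483.8 -20.4] 113.5
  purple [634.6 -89.3] 76.4
side yel 390 z [23.5 26.4 39.2 53.6]
   side 1 165 [481.9   4.1  37. ] [473.9 -10.3  23.4] [496.3   9.7  60.9]
   side -1 225 [474.3 -48.1  40.8] [464.1 -52.1  23. ] [487.7 -41.6  57.2]
side grey 875 z [ 60.1  69.  106.3 126.8]
   side 1 65 [480.7  -8.1  65.3] [474.5 -11.4  23.1] [496.9  20.7  73.1]
   side -1 67 [472.5 -40.6  68.4] [468.5 -50.1  57.5] [488.  -32.7  73.1]
  purple [531.3 196.5] 114.3
  purple [622.1 -93.8] 76.7
  purple [481.2 -21.8] 113.1
  purple [ 344.7 -124.1] 77.0
wrist yel 1524 z [24.  27.9 46.5 54.1]
   side 1 823 [479.9   5.3  46.3] [ 4.741e+02 -4.000e-01  2.310e+01] [498.3   9.7  70.3]
   side -1 701 [469.  -44.2  46.8] [464.2 -48.9  23.1] [486.3 -41.9  64.8]
wrist grey 23874 z [ 67.1  86.3 112.3 127.7]
   side 1 1807 [478.7  -5.4  80.9] [474.8 -11.8  57.1] [497.6   4.4  94.3]
   side -1 1774 [472.1 -36.2  80.9] [468.  -46.4  56.1] [491.7 -32.6  94.3]
  purple [ 354.4 -113.8] 69.7
  purple [482.4 -20.8] 112.7
  purple [527.7 181.9] 93.5
```

In all three views the finger ends are at z≈57 while the TCP reads 23.5. The real tips therefore sit about 33 mm short of the stated TCP, and they closed above the tabs (force 0, lid unmoved). I'll reopen, go 29 mm lower by measured tip height, and check the tips again before closing.

```bash
python3 -m creep '[[0,0,0,0,0,0,8.5],[0,0,0,0,0,0,8.5],[0,0,0,0,0,0,8.5],[0,0,0,0,0,0,8.5],[0,0,0,0,0,0,8.5]]'; python3 -m creep '[[0,0.15,-0.7,0,0,0,8.5],[0,0.15,-1.4,0,0,0,8.5],[0,0.15,-1.4,0,0,0,8.5],[0,0.15,-1.4,0,0,0,8.5]]'
cat > tip.py <<'E'
from m import *
s=state();print(s["position"],s["grip_width"],s["force"])
v,u=np.mgrid[0:420,0:560];px=np.c_[u.ravel(),v.ravel()]
for n in("scene","side","wrist"):
    f=grab(n);C=cloud(f,px);hsv=cv2.cvtColor(f["pixels"],cv2.COLOR_RGB2HSV).reshape(-1,3)
    p=s["position"];near=(f["depth"].ravel()>0)&(np.abs(C[:,:2]-p[:2]).max(1)<75)&(C[:,2]>23)&(C[:,2]<p[2]+110)
    k=near&(hsv[:,1]<60)
    for side in(1,-1):
        Q=C[k&((C[:,1]-p[1])*side>0)]
        if len(Q)>5:L=Q[Q[:,2]<np.percentile(Q[:,2],4)];print(n,side,len(Q),"z pct",np.percentile(Q[:,2],[1,3,6,15]).round(1),np.median(L,0).round(1))
E
python3 tip.py
```

```text
time_s: 4.6
position: [482.3, -22.8, 23.6]
eef_rot: [0.068, 0.704, -0.068, 0.704]
force: [-0.3, 0.1, 0.4]
grip_width: 85.1
time_s: 5.0
position: [481.8, -21.2, 9.0]
eef_rot: [0.068, 0.704, -0.068, 0.703]
force: [0.2, -0.1, 0.2]
grip_width: 84.7
[481.78354013 -21.20043198   8.97914308] 84.70911243104352 [ 0.18884929 -0.14244336  0.20219101]
scene 1 500 z pct [38.4 60.6 64.4 73.8] [499.4  22.9  57.7]
scene -1 503 z pct [58.9 61.4 66.2 76.9] [482.4 -67.8  60.8]
side 1 340 z pct [23.4 60.  61.6 67.4] [488.7  20.3  58. ]
side -1 444 z pct [56.9 61.3 65.2 72.2] [466.3 -65.   59.1]
wrist 1 12095 z pct [59.4 63.5 68.6 81. ] [486.7  22.1  61.6]
wrist -1 11962 z pct [59.3 63.4 68.4 80.7] [468.8 -63.   61.4]
```

Three views agree: with the TCP at 9, the open tips are at z≈59, 50 mm behind it, which is about 36 mm shut. Another 17 mm down puts the shut tips at about 28, clear of the disc.

```bash
python3 -m creep '[[0,0,-0.6,0,0,0,8.5],[0,0,-1.2,0,0,0,8.5],[0,0,-1.7,0,0,0,8.5],[0,0,-1.7,0,0,0,8.5]]'; python3 -m creep '[[0,0,0,0,0,0,6],[0,0,0,0,0,0,4],[0,0,0,0,0,0,2],[0,0,0,0,0,0,2],[0,0,0,0,0,0,2],[0,0,0,0,0,0,2],[0,0,0,0,0,0,2],[0,0,0,0,0,0,2]]'; python3 tip.py
```

```text
time_s: 5.55
position: [481.2, -21.1, -8.6]
eef_rot: [0.068, 0.705, -0.068, 0.703]
force: [-0.0, -0.2, 0.0]
grip_width: 84.9
time_s: 6.35
position: [483.6, -21.7, -5.0]
eef_rot: [0.068, 0.703, -0.068, 0.704]
force: [-5.4, 0.7, 17.6]
grip_width: 25.3
[483.57375147 -21.65165656  -4.97485995] 25.313285917401103 [-5.36365316  0.65837047 17.61140355]
scene 1 564 z pct [32.5 36.4 42.3 57.1] [495.5  -4.2  34.9]
scene -1 544 z pct [32.6 36.1 40.6 52.5] [489.9 -39.6  34.3]
side 1 249 z pct [57.  59.4 61.1 65.6] [479.7  -4.9  57.8]
side -1 482 z pct [23.9 34.  38.1 46.1] [472.6 -38.5  30.6]
wrist 1 13499 z pct [37.5 46.8 57.5 73. ] [4.819e+02 4.000e-01 4.240e+01]
wrist -1 13251 z pct [37.4 46.7 57.4 73. ] [473.2 -40.4  42.1]
```

```bash
python3 -m creep '[[0,0,0.4,0,0,0,2],[0,0,0.4,0,0,0,2]]'
cat > look.py <<'E'
import sys
from h import *
o=[]
c=np.array(eval(sys.argv[2]),float)
for n in("scene","side","wrist"):
    f=grab(n);p=cv2.cvtColor(f["pixels"],4)
    if n!="wrist":
        W=np.linalg.inv(f["W"]);q=W[:3,:3]@c+W[:3,3];k=np.array(f["mtx"])@q;u,v=(k[:2]/k[2]).astype(int)
        u=min(max(u,65),495);v=min(max(v,70),350);p=p[v-70:v+70,u-65:u+65]
    o.append(cv2.resize(p,(266,286),interpolation=3))
cv2.imwrite("pics/"+sys.argv[1],np.hstack(o));s=state();print(s["position"],s["grip_width"],s["force"])
E
python3 look.py c3.png [482,-21,40]
```

```text
time_s: 6.7
position: [482.8, -21.4, -2.9]
eef_rot: [0.068, 0.703, -0.068, 0.704]
force: [0.2, 0.7, -1.4]
grip_width: 24.1
[481.88128305 -21.21643607  -3.83855506] 24.75579527960613 [ 1.42101742  0.02076497 -1.53012632]
```

View pics/c3.png

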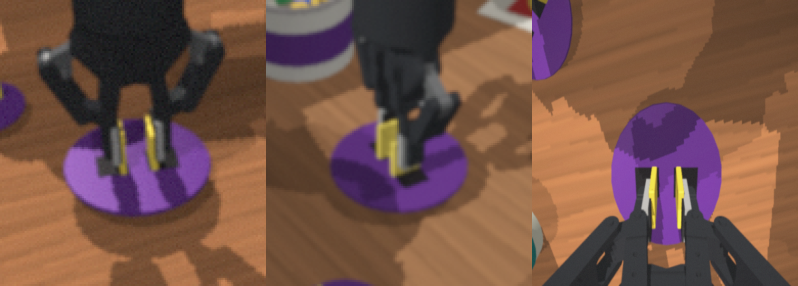

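The tabs are pinched between the pads, which lie on their outer faces at about (120,145) and (155,140) in the left crop. Now I'll lift 120 mm and check the hold.

```bash
python3 -m creep '[[0,0,1,0,0,0,2],[0,0,3,0,0,0,2],[0,0,5,0,0,0,2],[0,0,7,0,0,0,2],[0,0,9,0,0,0,2],[0,0,11,0,0,0,2],[0,0,12,0,0,0,2],[0,0,12,0,0,0,2]]'
cat > lid.py <<'E'
from m import *
import sys
z0=float(sys.argv[1])
for n in("scene","side","wrist"):
    f=grab(n);s=state()
    for m,c,a in blobs(f,(128,90,40),(150,255,255),500):
        h=cv2.convexHull(pts(m)).reshape(-1,2);C=cloud(f,pts(m))[f["depth"][m]>0];z=np.median(C[:,2])
        if z<z0:continue
        cx,r=circ(plane(f,h,z));A=np.c_[C[:,:2]-C[:,:2].mean(0),np.ones(len(C))];q=np.linalg.lstsq(A,C[:,2],rcond=None)[0]
        print(n,c.round(),"z top",z.round(1),cx.round(1),"d",(2*r).round(1),"tilt",q[:2].round(3),"lid-tcp",(np.r_[cx,z]-s["position"]).round(1))
        for m2,c2,a2 in blobs(f,(22,120,100),(34,255,255),25):
            Q=cloud(f,pts(m2))[f["depth"][m2]>0]
            if len(Q) and np.hypot(*(np.median(Q,0)[:2]-cx))<50 and np.median(Q[:,2])>z: print("   tab",a2,np.median(Q,0).round(1),Q[:,2].max().round(1))
    if n!="wrist":
        C=cloud(f,np.stack(np.meshgrid(np.arange(560),np.arange(420)),-1).reshape(-1,2))[f["depth"].ravel()>0]
        P=C[(np.abs(C[:,:2]-[527.5,190]).max(1)<70)&(np.abs(C[:,2]-79)<3)];print("  rim",len(P),*[np.round(x,1) for x in circ(P)]) if len(P)>30 else 0
s=state();print(s["position"],s["grip_width"],s["force"],s["time_s"])
E
python3 lid.py 60
```

```text
time_s: 7.65
position: [483.8, -21.7, 118.4]
eef_rot: [0.068, 0.702, -0.068, 0.705]
force: [-0.1, 0.5, -1.6]
grip_width: 25.0
scene [259. 164.] z top 142.6 [484.2 -20.9] d 113.9 tilt [ 0.236 -0.063] lid-tcp [ 1.5  0.6 25.5]
   tab 121 [495.1 -11.1 165.9] 184.3
   tab 58 [491.7 -33.6 158.4] 186.3
  rim 758 [528.7 190.7] 49.9
side [284. 158.] z top 142.8 [460.  -1.] d 154.2 tilt [-0.169 -0.492] lid-tcp [-21.8  20.3  26.7]
   tab 266 [474.1 -10.3 162.1] 178.6
  rim 525 [526.5 188.6] 50.1
wrist [282. 240.] z top 140.5 [482.2 -21. ] d 114.4 tilt [-0.157  0.04 ] lid-tcp [ 0.9  0.2 25. ]
   tab 1123 [470.1 -30.3 170.2] 177.1
   tab 1151 [474.7  -8.6 170.7] 177.9
[481.3472771  -21.12071907 115.49396948] 24.604233048935967 [-0.93936995  0.00220286 -1.1902078 ] 7.8
```

The lid came up with the hand: disc top at z≈141 and width 114. Next I'll carry it over the canister, +44.5 mm in x and +210.5 mm in y, and recheck with a robust tilt.

```bash
python3 -m creep '[[0.5,2,0,0,0,0,2],[1.2,5.5,0,0,0,0,2],[2,9.5,0,0,0,0,2],[2.9,13.5,0,0,0,0,2],[3.7,17.5,0,0,0,0,2],[4.3,20,0,0,0,0,2],[4.5,21.1,0,0,0,0,2],[4.5,21.1,0,0,0,0,2]]';python3 -m creep '[[0,0,0,0,0,0,2],[0,0,0,0,0,0,2]]'; sed -i 's/;A=np.c_/;C=C[np.abs(C[:,2]-z)<9];C=C[np.hypot(*(C[:,:2]-cx).T)<50];A=np.c_/' lid.py
python3 lid.py 60; python3 look.py c4.png [527,190,120]
```

```text
time_s: 8.6
position: [526.5, 190.5, 115.2]
eef_rot: [0.067, 0.705, -0.068, 0.703]
force: [0.1, -0.3, -0.8]
grip_width: 24.5
time_s: 8.8
position: [526.9, 188.2, 116.1]
eef_rot: [0.068, 0.704, -0.069, 0.703]
force: [0.1, -0.6, -1.8]
grip_width: 24.5
scene [403. 151.] z top 140.1 [527.7 188. ] d 113.2 tilt [-0.004 -0.002] lid-tcp [ 0.6 -0.3 23.8]
   tab 225 [531.6 198.9 159.3] 175.1
   tab 39 [534.4 175.5 147.6] 168.7
  rim 638 [529.2 190.4] 49.7
side [243. 100.] z top 141.6 [523.3 187.3] d 110.6 tilt [-0.005  0.003] lid-tcp [-3.9 -1.1 25.1]
   tab 148 [517.2 199.  159.4] 176.7
  rim 512 [526.2 188.2] 50.0
wrist [283. 240.] z top 141.0 [526.1 189.3] d 112.4 tilt [-0. -0.] lid-tcp [-1.2  0.8 24.4]
   tab 1078 [515.1 179.4 170.9] 176.5
   tab 1110 [519.8 201.1 171.1] 176.7
[527.30360914 188.513408   116.60336932] 24.521774739736216 [-0.30044687  0.39463212 -1.24960047] 8.95
[527.41579592 189.06247264 116.73695139] 24.86872566438638 [-0.7385523  -0.86744125 -1.196898  ]
```

View pics/c4.png

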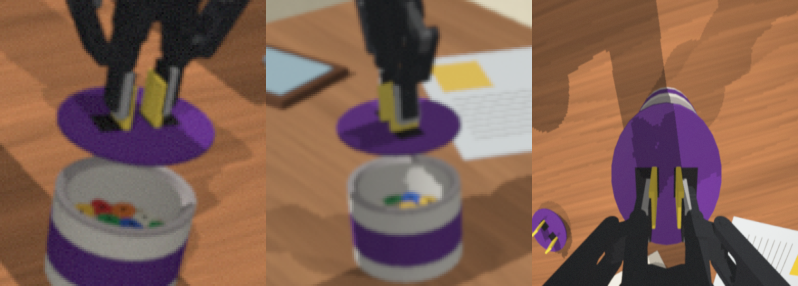

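The lid hangs level (tilt <0.005) over the mouth, about 2 mm short in x and y, so I'll correct that while lowering.

```bash
python3 -m creep '[[0.17,0.17,-0.5,0,0,0,2],[0.17,0.17,-1.5,0,0,0,2],[0.17,0.17,-2.5,0,0,0,2],[0.17,0.17,-3.3,0,0,0,2],[0.17,0.17,-4,0,0,0,2],[0.17,0.17,-4.5,0,0,0,2],[0.17,0.17,-4.9,0,0,0,2],[0.17,0.17,-4.9,0,0,0,2]]'; python3 lid.py 70
```

```text
time_s: 9.9
position: [528.6, 191.2, 66.9]
eef_rot: [0.068, 0.704, -0.068, 0.703]
force: [0.3, -0.3, -1.5]
grip_width: 24.7
scene [400. 179.] z top 90.6 [528.7 191.8] d 113.1 tilt [-0.007  0.007] lid-tcp [-0.3  0.5 23.2]
   tab 197 [532.3 202.7 110.3] 126.1
   tab 33 [536.6 178.5  98.9] 117.1
  rim 264 [527.9 191.5] 51.4
side [245. 122.] z top 92.4 [525.8 190.5] d 111.5 tilt [-0.003  0.   ] lid-tcp [-3.5 -0.9 24.6]
   tab 128 [519.  202.2 109.9] 126.7
  rim 215 [526.7 189.3] 51.2
wrist [283. 237.] z top 92.2 [526.  192.8] d 114.5 tilt [ 0. -0.] lid-tcp [-3.4  1.4 24.2]
   tab 1087 [517.1 182.4 122. ] 128.1
   tab 1120 [522.  204.1 122.3] 128.4
[529.45402339 191.44836989  67.99731474] 24.554525290105 [-0.3809597  -0.07245044 -0.5106618 ] 10.05
```

```bash
python3 -m creep '[[0,0,-0.2,0,0,0,2],[0,0,-0.4,0,0,0,2],[0,0,-0.5,0,0,0,2],[0,0,-0.6,0,0,0,2],[0,0,-0.7,0,0,0,2],[0,0,-0.8,0,0,0,2],[0,0,-0.8,0,0,0,2]]';  python3 lid.py 70
```

```text
time_s: 10.75
position: [529.0, 191.4, 59.5]
eef_rot: [0.068, 0.704, -0.068, 0.704]
force: [-0.3, 0.7, -2.4]
grip_width: 24.6
scene [399. 184.] z top 83.1 [528.7 191.9] d 113.1 tilt [-0.006  0.006] lid-tcp [-0.3  0.5 23.5]
   tab 196 [532.9 202.7 101.7] 118.5
   tab 36 [537.2 178.9  91.8] 116.0
  rim 236 [534.7 184.5] 43.1
side [245. 126.] z top 84.5 [526.  190.6] d 111.8 tilt [-0.001  0.002] lid-tcp [-3.1 -0.7 24.9]
   tab 131 [519.1 202.1 103. ] 120.4
  rim 102 [527.7 191.3] 54.9
wrist [283. 237.] z top 84.0 [526.1 192.7] d 114.2 tilt [-0. -0.] lid-tcp [-2.9  1.3 24.4]
   tab 1082 [516.9 182.4 113.7] 119.5
   tab 1125 [521.8 204.  114. ] 120.5
[529.05246514 191.3497143   59.61357524] 24.905220163750272 [ 0.90198344 -0.09562601 -0.9313784 ] 10.9
```

Disc top is at z≈84, which matches home, but there's no contact force yet. I'll creep down in 1 mm steps until the rim carries it.

```bash
python3 -m creep '[[0,0,-0.1,0,0,0,2],[0,0,-0.1,0,0,0,2]]';  python3 -m creep '[[0,0,-0.1,0,0,0,2],[0,0,-0.1,0,0,0,2]]'
```

```text
time_s: 11.1
position: [529.3, 191.4, 59.3]
eef_rot: [0.068, 0.704, -0.068, 0.704]
force: [-2.0, -0.7, 2.4]
grip_width: 24.6
time_s: 11.3
position: [529.3, 191.4, 59.2]
eef_rot: [0.068, 0.704, -0.068, 0.704]
force: [-4.0, -1.4, 9.0]
grip_width: 24.9
```

The upward force is rising, so the disc is seated on the rim. Now I'll release.

```bash
python3 -m creep '[[0,0,0,0,0,0,3.5],[0,0,0,0,0,0,5],[0,0,0,0,0,0,6.5],[0,0,0,0,0,0,8.5],[0,0,0,0,0,0,8.5],[0,0,0,0,0,0,8.5],[0,0,0,0,0,0,8.5]]'; python3 lid.py 70
```

```text
time_s: 12.0
position: [529.2, 191.4, 57.7]
eef_rot: [0.068, 0.704, -0.068, 0.704]
force: [-0.2, 0.1, -0.6]
grip_width: 85.3
scene [400. 183.] z top 84.2 [529.  190.6] d 112.0 tilt [0.011 0.002] lid-tcp [-0.2 -0.8 26.5]
   tab 208 [535.5 215.  104.4] 119.2
   tab 202 [525.7 163.6 104.5] 122.1
  rim 135 [524.5 194.4] 56.9
side [244. 127.] z top 85.0 [525.8 189.3] d 112.0 tilt [ 0.015 -0.   ] lid-tcp [-3.3 -2.1 27.4]
   tab 316 [525.7 213.9 104.1] 120.3
  rim 88 [527.4 191.7] 55.2
wrist [281. 248.] z top 84.5 [526.5 191.2] d 115.3 tilt [ 0.017 -0.004] lid-tcp [-2.6 -0.1 26.9]
   tab 1727 [518.4 167.  113.1] 120.0
   tab 1702 [527.7 216.3 113.2] 120.4
[529.11738349 191.36029233  57.64383854] 84.6932650799466 [-0.13045163 -0.40572823 -0.34644601] 12.15
```

The tabs have sprung out (about 52 mm apart), but all views show a tilt of about 0.015. I'll retreat and look.

```bash
python3 -m creep '[[0,0,1,0,0,0,8.5],[0,0,3,0,0,0,8.5],[0,0,6,0,0,0,8.5],[0,0,10,0,0,0,8.5],[0,0,14,0,0,0,8.5],[0,0,14,0,0,0,8.5]]'; python3 lid.py 70; python3 look.py c5.png [527,190,70]
```

```text
time_s: 12.75
position: [534.1, 192.5, 206.2]
eef_rot: [0.07, 0.699, -0.066, 0.709]
force: [0.8, 0.8, 0.4]
grip_width: 85.1
scene [399. 182.] z top 84.1 [528.7 190.7] d 112.2 tilt [0.012 0.002] lid-tcp [  -3.4   -1.3 -118.7]
   tab 214 [534.8 215.3 104.6] 119.4
   tab 193 [525.4 163.6 103.9] 119.0
  rim 122 [523.7 194.9] 57.8
side [245. 126.] z top 85.1 [525.8 189.3] d 112.5 tilt [ 0.016 -0.001] lid-tcp [  -4.4   -2.4 -114.8]
   tab 411 [525.5 210.7 104.3] 121.1
  rim 86 [527.2 191.7] 55.1
wrist [280. 182.] z top 84.6 [527.9 190.9] d 113.0 tilt [ 0.017 -0.003] lid-tcp [  -0.9   -0.4 -113.4]
   tab 323 [520.2 166.6 117.8] 120.3
   tab 325 [529.6 216.4 117.8] 120.2
[528.87521557 191.31974299 197.93975778] 84.70023421150718 [-0.52643627  0.57703791 -0.85954978] 12.9
[527.72706382 191.0812801  195.77031712] 84.61245093807518 [ 0.88063113  0.7121385  -0.60910795]
```

View pics/c5.png

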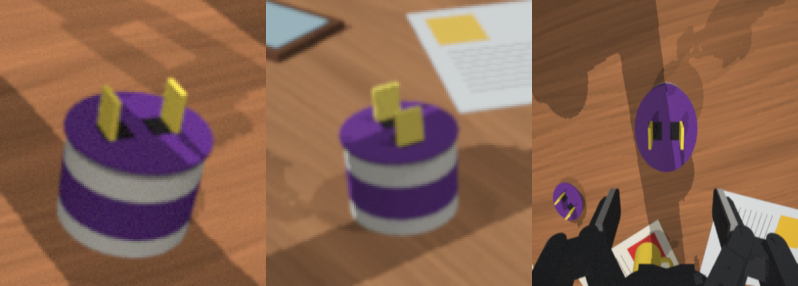

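The lid is home with the tabs out and the canister upright. All three cameras show the +x edge about 1–2 mm high (tilt 0.016), probably dragged up by the pads as they opened. I'll press that edge gently with closed fingers, over the rim and clear of the tabs.

```bash
python3 -m creep '[[1,0,0,0,0,0,2.5],[2,-0.2,0,0,0,0,2.5],[4.2,-0.5,0,0,0,0,2.5],[4.2,-0.5,-3,0,0,0,2.5],[4.2,-0.5,-6.5,0,0,0,2.5],[4.2,-0.5,-10,0,0,0,2.5],[4.2,-0.5,-12.5,0,0,0,2.5],[4.2,-0.5,-13,0,0,0,2.5]]'; python3 -m creep '[[0,0,0,0,0,0,2.5],[0,0,0,0,0,0,2.5]]'; python3 tip.py; python3 look.py c6.png [550,190,90]
```

```text
time_s: 13.85
position: [568.1, 185.4, 62.7]
eef_rot: [0.067, 0.707, -0.069, 0.701]
force: [-0.3, -0.4, -1.0]
grip_width: 24.7
time_s: 14.05
position: [572.8, 186.5, 69.1]
eef_rot: [0.068, 0.703, -0.068, 0.705]
force: [0.1, 0.7, -0.1]
grip_width: 24.8
[572.80856359 186.50718049  69.10161377] 24.797506461703442 [ 0.14622594  0.7220809  -0.0512111 ]
scene 1 1075 z pct [54.6 57.2 62.  75.7] [579.3 201.6  55.6]
scene -1 1578 z pct [53.8 54.8 56.3 61.3] [560.6 150.4  54.4]
side 1 262 z pct [ 85.3  85.9  87.2 114.2] [525.9 220.7  85.5]
side -1 839 z pct [55.2 56.3 57.9 64. ] [521.  141.7  55.7]
wrist 1 15220 z pct [ 84.3  84.7  85.2 123.3] [529.4 207.   84.5]
wrist -1 14851 z pct [ 84.3  84.7  85.2 123.3] [523.2 175.8  84.5]
[571.84895899 186.5118622   68.83260336] 25.028850153177537 [-0.94739651 -0.22974861  0.05566433]
```

View pics/c6.png

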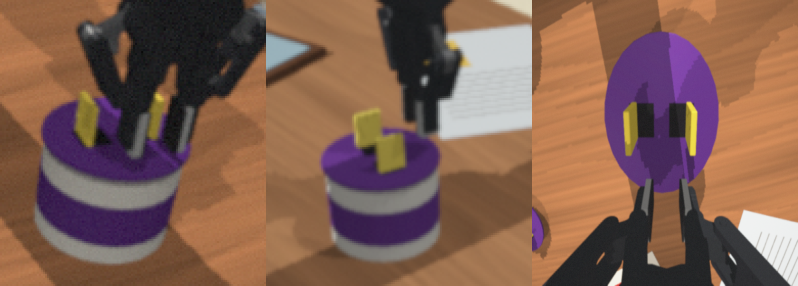

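The pads are over the +x edge of the disc, clear of the tabs and still above it. Lowering carefully.

```bash
python3 -m creep '[[-0.2,0,-0.6,0,0,0,2.5],[-0.2,0,-1.1,0,0,0,2.5],[-0.2,0,-1.3,0,0,0,2.5],[-0.2,0,-1.4,0,0,0,2.5]]'; python3 -m creep '[[0,0,-0.1,0,0,0,2.5],[0,0,-0.2,0,0,0,2.5]]';python3 -m creep '[[0,0,-0.1,0,0,0,2.5],[0,0,-0.2,0,0,0,2.5]]'; python3 -c "
from h import *
print(state()['position'],state()['force'])"
```

```text
time_s: 14.75
position: [568.4, 186.3, 52.8]
eef_rot: [0.068, 0.704, -0.068, 0.703]
force: [0.3, -0.1, -0.4]
grip_width: 24.9
time_s: 14.95
position: [568.7, 186.3, 52.3]
eef_rot: [0.068, 0.704, -0.068, 0.703]
force: [-4.2, -0.8, 9.0]
grip_width: 24.8
time_s: 15.15
position: [569.1, 186.3, 52.2]
eef_rot: [0.068, 0.704, -0.068, 0.704]
force: [-6.8, -0.7, 18.0]
grip_width: 25.1
[569.11312291 186.34792924  52.17696307] [-6.77761049 -0.72446449 18.01649493]
```

```bash
python3 lid.py 70; python3 -m creep '[[0,0,0.5,0,0,0,2.5],[0,0,3,0,0,0,2.5],[0,0,7,0,0,0,2.5],[0,0,12,0,0,0,2.5],[0,0,12,0,0,0,2.5],[0,0,12,0,0,0,2.5]]'; python3 lid.py 70
python3 - <<'E'
from m import *
# canister/table level reference: rim ring heights visible beneath disc and table plane per camera
for n in("scene","side"):
    f=grab(n);g=np.stack(np.meshgrid(np.arange(560),np.arange(420)),-1).reshape(-1,2);C=cloud(f,g);ok=f["depth"].ravel()>0
    d=np.hypot(*(C[:,:2]-[527.7,190]).T);P=C[ok&(d<56)&(d>35)&(C[:,2]>78)&(C[:,2]<90)]
    T=C[ok&(d>90)&(d<200)&(np.abs(C[:,2])<6)]
    for nm,Q in(("disc",P),("table",T)):
        A=np.c_[Q[:,:2]-[527.7,190],np.ones(len(Q))];k=np.linalg.lstsq(A,Q[:,2],rcond=None)[0];print(n,nm,len(Q),k.round(4))
    for m,c,a in blobs(f,(128,90,40),(150,255,255),300):print(c.round(),a,circ(plane(f,cv2.convexHull(pts(m)).reshape(-1,2),20.))[0].round(1))
    R_=C[ok&(np.hypot(*(C[:,:2]-[505,-227]).T)<60)&(np.abs(C[:,2]-59)<3)];print("tub",circ(R_))
E
```

```text
scene [391. 186.] z top 83.0 [529.6 189.9] d 112.2 tilt [-0.006  0.009] lid-tcp [-39.4   3.6  30.8]
   tab 174 [526.8 163.1 102. ] 142.8
   tab 128 [542.7 214.2 102.4] 152.8
  rim 182 [531.9 188.5] 48.7
side [243. 127.] z top 84.5 [525.  188.7] d 109.9 tilt [-0.004  0.004] lid-tcp [-43.9   2.3  32.3]
   tab 416 [526.5 167.  103.9] 119.8
  rim 95 [527.  188.6] 52.6
wrist [274. 168.] z top 83.8 [528.4 191. ] d 112.4 tilt [-0.002 -0.   ] lid-tcp [-40.6   4.6  31.6]
   tab 2101 [530.8 215.9 115.9] 119.5
   tab 2353 [521.6 166.9 113. ] 119.7
[568.98872796 186.3538425   52.21796967] 25.080342663353395 [-6.19942602 -1.4035421  13.97814862] 15.3
time_s: 15.9
position: [570.8, 186.6, 171.9]
eef_rot: [0.069, 0.702, -0.068, 0.706]
force: [-0.5, 0.4, -0.1]
grip_width: 25.0
scene [399. 182.] z top 83.0 [528.5 190.9] d 113.5 tilt [-0.003  0.005] lid-tcp [-40.6   4.5 -86.6]
   tab 205 [535.4 214.9 104.3] 118.6
   tab 195 [526.3 163.6 103.3] 117.8
  rim 204 [535.4 185.9] 43.8
side [245. 126.] z top 84.3 [525.8 189.3] d 111.7 tilt [-0.001  0.002] lid-tcp [-42.3   3.1 -83.9]
   tab 406 [525.4 168.3 10
[... 208 characters left out ...]
19.6
[567.61896808 186.10674159 167.45838719] 24.80864624719873 [ 0.03081503  0.25699741 -0.4641072 ] 16.05
scene disc 1267 [-7.00000e-03  8.10000e-03  8.30087e+01]
scene table 21415 [-0.002  -0.0012 -0.5038]
[399. 183.] 1783 [452.7 254.7]
[187. 199.] 637 [ 358.5 -119.8]
[391. 219.] 1095 [524.7 194.2]
[251. 314.] 1840 [634.5 -89.1]
tub (array([ 505.51612593, -226.81649621]), np.float64(39.2912739222302))
side disc 744 [2.80000e-03 8.40000e-03 8.41891e+01]
side table 12494 [-0.0011 -0.0046  0.8622]
[245. 126.] 928 [586.8 284.3]
[248. 156.] 728 [531.4 196.5]
[386. 204.] 704 [622.1 -94. ]
[269. 294.] 1546 [ 344.6 -124.1]
tub (array([ 504.6417925 , -227.78740657]), np.float64(39.46442841864234))
```

The press levelled it: tilt is now ≤0.005 in all views, the disc top is at z≈84 and the tabs are out. The canister and tub haven't moved and the gripper is clear.

```bash
python3 -c "
from station import finish_job
print(finish_job())"
```

```text
the job is handed in; nothing more can be done
None
```

The largest purple lid (114 mm) is on the white canister with the purple band. Its disc lies flat on the steel rim with the tabs sprung out, and the job is handed in at about 16 s of the 38 s allowed.

**Last checks:**
- **Lid:** the disc top is at z≈83–84 mm in all three views, against 84 for home. Tilt is 0.005 rad or less.
- **Tabs:** they stand about 51 mm apart centre to centre, close to the 52.4 mm measured when free. I could not see the catches under the lip directly.
- **Canister and tub:** the canister is upright where it stood, and the teal-banded tub has not moved.
- **Gripper:** it ended clear of everything, and the highest force I read was about 18 N.

**What disagreed:**
- **Fingertips:** they sit about 35 mm short of the stated tool point. The first pinch closed above the tabs without touching anything, so I went lower by measured tip height.
- **Finger opening:** it read about 25 mm with the tabs pinched, where 30 was expected.
- **Tilt on release:** letting go left the lid tilted about 0.016 rad. One gentle press of about 18 N on the high edge levelled it.

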